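Walk the sample keg into its dock and latch it

TASK

Walk the heavy steel keg on its bottom rim to the yellow ring of the grey dock without ever lifting it clear of the worktop: lean it well over (some 20 to 25 degrees) away from the robot and swing it forward on that edge, then lean it as far towards the robot and swing it forward again, and so on in turn, leaning to either side right up to the ring. Stand it upright in the middle of the ring and let go, then swing the dock's red flap fully shut so that its tab drops behind the keg's top rim. Leave the other things alone.

Things in the scene. Friction and masses are not known exactly. Their poses are not given: they have to be found in the camera images.
- keg_center (a point): Half-way up the axis of the loose steel keg, 86 mm above its underside; z runs up its axis. A cylinder 100 mm across (bottom rim radius 50), 0.7 to 0.95 kg, centre of mass about 60 mm up. A standing rim round its deck (5 mm thick, outside radius 50) tops out 120 mm above the underside. It starts upright 150 to 200 mm from the ring, in front of the dock (to the robot's right).
- keg_cap (a point): Centre of the keg's blue round screw cap, the place to grip it: 36 mm across, fixed to the keg, on its axis, from 128 to 172 mm above the underside (this point: 150 mm).
- keg_base (a point): Centre of the keg's underside, on its axis; on the worktop (z = 0) when it stands. It rises as the keg leans on its rim (50 mm times the sine of the lean).
- dock: Fixed grey dock, origin on the worktop at the centre of the painted yellow ring (116 mm across, no step). +x is the way into the dock (to the robot's left and a little away from it), +y roughly towards the robot. Along +x a rubber stop begins at 58 mm (44 mm high, 90 wide), a post spans 68 to 92 mm (76 wide, 118 high; its hinge ears 132), and its rib and foot reach 136 mm, below 103 mm. Sides open.
- home (a point): The ring's centre on the worktop: where keg_base must finally be.
- lean_away (a point): Unseen direction mark at the ring's centre: its z axis leans 45 degrees from vertical to the side away from the robot (the dock's -y). Its angle to the keg's axis is 45 degrees when the keg is upright, less when it leans that way.
- lean_near (a point): The same mark leaning 45 degrees to the side of the robot (the dock's +y).
- flap (a joint): Hinge angle of the red flap, rad: 0 = shut, level over the keg's rim; starts at 1.75 to 2.05, standing up and leaning back from the keg. Friction (0.05 N m) holds it wherever it is left. 62 mm long, 48 wide, 5 thick, with a 12 mm tab turned down at its free end.
- flap_hinge (a point): Middle of the flap's hinge pin, 88 mm from the ring's centre along the dock's +x and 127 mm up. The pin lies along the dock's y.
- flap_tip (a point): Middle of the flap's free end, on its outer face (upper when shut), 62 mm from the hinge. Shut, it is 129 mm up, 26 mm from the axis of the docked keg, between rim and cap; the tab hangs 7 mm below the top of the keg's rim, inside it.
- wash_bottle: Bystander: white squeeze bottle with blue cap, 192 mm high; origin under its base.
- beaker_mid: Bystander: clear beaker, 121 mm high, 100 mm across; origin under its base.
- tape: Bystander: roll of tan tape, 96 mm across, 25 mm high, lying flat; origin under its centre.
- beaker_small: Bystander: small clear beaker, 56 mm high; origin under its base.
Mind the look-alikes: they are no part of the job. Leave any purple look-alike of the part that bears keg_center alone.

How it is judged:
On the way, in this order (a step that is already met when the one before it is completed fails the run):
1. the keg leans away from the robot, at least 14 degrees (angle between the z axis of keg_center and the z axis of lean_away, either way round below 0.54 rad), for 0.1 s.
2. the keg leans towards the robot, at least 14 degrees, having been walked more than 20 mm from its start (angle between the z axis of keg_center and the z axis of lean_near, either way round below 0.54 rad and distance of keg_base from where it was at the start of the episode above 0.02 m), for 0.1 s.
3. the keg leans away from the robot again, now less than 100 mm from the ring's centre (angle between the z axis of keg_center and the z axis of lean_away, either way round below 0.54 rad and horizontal distance between keg_base and home below 0.1 m), for 0.1 s.
4. the keg stands upright on the ring, released, the flap still open (angle between keg_center's own z axis and vertical below 0.04 rad and horizontal distance between keg_base and home below 0.01 m and height (world z) of keg_base below 0.004 m and value of joint flap above 0.7 rad and contact force between the fingers and keg below 0.2 N), for 0.2 s.
At the end, for the whole second after the job is handed in: The keg stands upright (within 2.3 degrees) on the worktop with the centre of its underside within 10 mm of the ring's centre, and the flap is shut to within 0.08 rad, its tab behind the keg's top rim (angle between keg_center's own z axis and vertical below 0.04 rad and horizontal distance between keg_base and home below 0.01 m and height (world z) of keg_base below 0.004 m and value of joint flap below 0.08 rad); the robot touches nothing.
It fails at once if the keg is lifted so that its bottom rim is clear of the worktop (by some 7 mm or more) ((angle between keg_center's own z axis and vertical below 0.1 rad and height (world z) of keg_base above 0.012 m) or (angle between keg_center's own z axis and vertical below 0.2 rad and height (world z) of keg_base above 0.017 m) or (angle between keg_center's own z axis and vertical below 0.3 rad and height (world z) of keg_base above 0.022 m) or (angle between keg_center's own z axis and vertical below 0.4 rad and height (world z) of keg_base above 0.027 m) or (angle between keg_center's own z axis and vertical below 0.5 rad and height (world z) of keg_base above 0.032 m) or height (world z) of keg_base above 0.04 m).
It fails at once if the keg leans more than 45 degrees or falls over (angle between keg_center's own z axis and vertical above 0.785 rad).
It fails at once if a bystander is moved more than 30 mm (distance of any of wash_bottle, beaker_mid, tape, beaker_small from where it was at the start of the episode above 0.03 m).
It also fails if it takes over 72 s, if anything falls off the work surface, if the arm or the gripper's body presses on something with over 40 N, if the wrist force passes 120 N, or if a joint passes its speed limit or range.

ROBOT

A 7-joint arm with a two-finger parallel gripper is mounted at the origin on a cart in front of the work surface, level with it; the furniture and walls round the work are solid. World frame = base frame: x ahead of the robot, y to its left, z up, the work surface at z = 0. Lengths are in m, angles in rad, forces in N, time in s.
With the tool pointing down it reaches from about 0.4 to 0.85 m from the base axis. Payload 10.4 kg.
Tool frame: the origin (TCP) lies between the finger pads; the fingertips stand ahead of it and the grasp point (between the pads) lies 6 mm ahead of it (finger_overhang is the z of the fingertips in the tool frame, in m); z points along the fingers, y is the direction in which the jaws open and shut (so a half turn about z gives the same grasp; the last joint's range is limited). The gripper opens to 85 mm and grips with 20 to 120 N. Pads are 22 mm wide; open, the fingers measure 114 mm over their backs; the gripper's body (76 mm by 85 mm) begins 54 mm behind the grasp point. The pads swing forward as they close: fully open they stand 13 mm farther back than shut.
Start: joints at [1.083, 0.332, -0.065, 1.46, 0.022, 1.35, -0.088], TCP at [0.28, -0.559, 0.256] pointing down, gripper open.
Joint ranges: [-2.6, 2.6], [-0.5, 2.12], [-1.47, 1.34], [0.16, 2.42], [-1.27, 4.41], [0.06, 2.06], [-2.6, 2.6]. Speed limits (rad/s): [2.22, 2.22, 2.79, 2.79, 3.14, 3.14, 3.14].

INTERFACE

Orientations are given as a unit quaternion [x, y, z, w].
In Python, from workcell import * gives the robot as it stands.
- The arm moves only by the shell command python3 -m creep 'ROWS' [FORCE]. ROWS is JSON, a list of rows, each a list of 7 numbers: the turn, a rotation vector about the tool's x, y, z in rad, then the shift along the tool's x, y, z in mm, then the closure in counts, from 0 (fully open) to 255 (shut). In form: [[wx, wy, wz, dx, dy, dz, claw], ...]. A call has 1 to 8 rows; each row shifts and turns the commanded pose from where the row before left it, along the tool's axes as they then stand; what a row does not reach is not made up. A row lasts 1/10 s, in which the tool goes at most 50 mm and 8.59 degrees, less where a joint would pass 70% of its speed; a pose out of reach is approached as far as the arm can. A call is refused whole if a number of a shift passes 50 or a number of a turn 0.15, either way. A call with a gripper value outside its range is refused whole. The fingers move at their own pace and stop on an object; FORCE is the grip in N (left out, the last holds). Time passes only in rows, so rows that do not move let the fingers close. It gives the time, the measured TCP pose, the force and the opening at its end, in the units of the state.
- get_obs(): the state, without advancing time (a new reading comes with each control period).
- camera(name): name is "scene" or "top" or "wrist"; returns (picture, depth): 420x560x3 uint8, blue, green, red; 420x560 float32, m along the optical axis (not along the pixel's ray), 0 where there is no reading.
- camera_model(name): a dict with "camera_matrix" (3x3 intrinsics, pixels), "k1" (the pictures are not rectified: a ray, as slopes to the right and down, at radius r is drawn at 1 + k1 r^2 times it, then the intrinsics apply), "R" (3x3) and "t" (3): a world point X has camera coordinates R X + t; the wrist camera has in their place "mount" (4x4, takes a point from camera to tool coordinates, whose origin is the TCP and whose axes are the flange's). Camera axes: x right, y down, z forward; pixel columns grow to the right and rows downward; lengths in m; the calibration is good to about 2 mm. A picture is of the moment at which its call begins: read the wrist's pose just before it. camera_model takes no time and is no camera call.
- hand_in(): hands the job in, once; it reports no verdict.
The state is a dict: "clock": time; "joint_pos": joint angles; "joint_velocities": joint speeds; "tau": joint torques, N m; "position": TCP position; "ee_rot": TCP orientation; "ft_force": force on the tool from outside, world axes, zero at the start; "torque": the same for the moment, N m; "grip_width": opening from 0.0 (shut) to 1.0 (fully open).
Only numpy, scipy, OpenCV 4.12 (cv2) and the standard library are available. Lean on these libraries where they do the work, as an engineer would, in place of code of your own. Each camera call takes 0.05 s, during which the arm holds its last target.

## Working session

There is one attempt and no reset: what is moved stays moved. The work goes in short steps, Python scripts to look and compute and a shell command to move; the robot and the scene stay as the last step left them, time stands still between calls to the robot, and variables do not carry over. Pictures are saved under pics/ and viewed, and the job is handed in when it is done.

```bash
ls; mkdir -p pics
python3 - <<'E'
from workcell import *
import cv2, json
o=get_obs(); print({k:o[k] for k in ['clock','position','ee_rot','grip_width','ft_force']})
for n in ['scene','top','wrist']:
    p,d=camera(n); cv2.imwrite(f'pics/{n}0.png',p); 
    import numpy as np; np.save(f'pics/{n}0.npy',d); print(n,camera_model(n))
E
```

```text
pics
{'clock': 0.0, 'position': array([ 0.28002207, -0.55838742,  0.25552262]), 'ee_rot': array([ 9.73110491e-01,  2.30337764e-01, -1.96277040e-04, -6.70203837e-04]), 'grip_width': 1.0032177873071153, 'ft_force': array([-0.04799263, -0.19260481, -0.39121625])}
scene {'camera_matrix': array([[474.62184023,   0.        , 279.88791908],
       [  0.        , 474.62184023, 209.24515329],
       [  0.        ,   0.        ,   1.        ]]), 'k1': -0.11205223536243866, 'R': array([[-0.57607765, -0.81710834,  0.02164502],
       [-0.53187881,  0.35461464, -0.76899505],
       [ 0.62067663, -0.45451339, -0.63888817]]), 't': array([0.28534751, 0.36316726, 1.20494795])}
top {'camera_matrix': array([[406.31400112,   0.        , 288.05034092],
       [  0.        , 406.31400112, 211.97404538],
       [  0.        ,   0.        ,   1.        ]]), 'k1': -0.0733404313727507, 'R': array([[-1.46868155e-02, -9.99891128e-01, -1.42492585e-03],
       [-9.87635578e-01,  1.47292187e-02, -1.56073746e-01],
       [ 1.56077742e-01, -8.84918857e-04, -9.87744378e-01]]), 't': array([-0.02011701,  0.53900382,  1.22054871])}
wrist {'camera_matrix': array([[318.01650821,   0.        , 279.39459845],
       [  0.        , 318.01650821, 213.09155736],
       [  0.        ,   0.        ,   1.        ]]), 'k1': -0.015021092454429308, 'mount': array([[-5.53689638e-04, -9.48219201e-01, -3.17616183e-01,
         8.23684905e-02],
       [ 9.99999708e-01, -3.57899981e-04, -6.74782502e-04,
         6.83050907e-04],
       [ 5.26166899e-04, -3.17616464e-01,  9.48219123e-01,
        -1.16833239e-01],
       [ 0.00000000e+00,  0.00000000e+00,  0.00000000e+00,
         1.00000000e+00]])}
```

View pics/scene0.png

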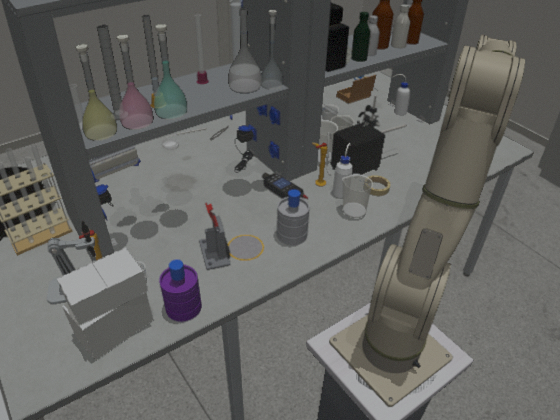

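View pics/top0.png

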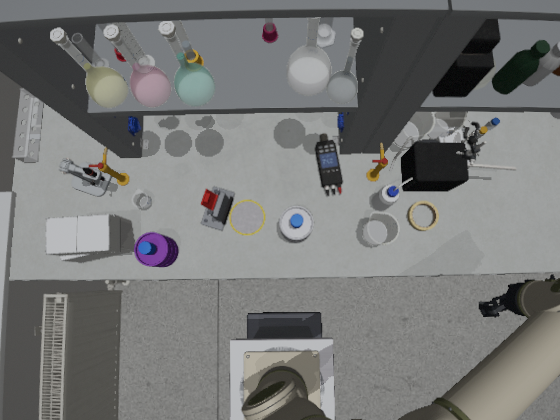

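View pics/wrist0.png

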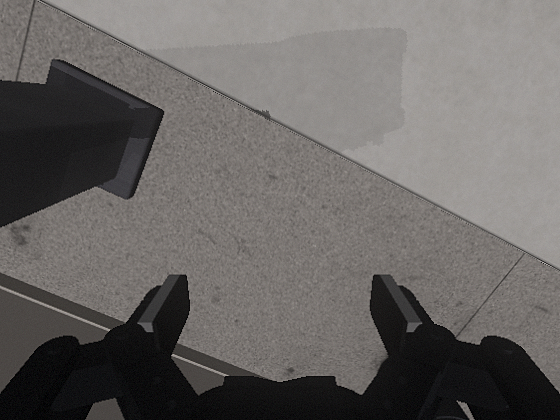

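Run:
```python
import workcell
print([n for n in dir(workcell) if not n.startswith('_')]); 
try: print(workcell.finger_overhang)
except Exception as e: print(e)
import cv2
t=cv2.imread('pics/top0.png'); s=cv2.imread('pics/scene0.png')
a=cv2.resize(t[160:280,130:430],None,fx=2.6,fy=2.6,interpolation=cv2.INTER_CUBIC)
b=cv2.resize(s[180:330,140:400],None,fx=3,fy=3,interpolation=cv2.INTER_CUBIC)
cv2.imwrite('pics/tc.png',a);cv2.imwrite('pics/sc.png',b)
```

```text
['MotionError', 'camera', 'camera_model', 'finger_overhang', 'get_obs', 'hand_in']
0.025
```

View pics/tc.png

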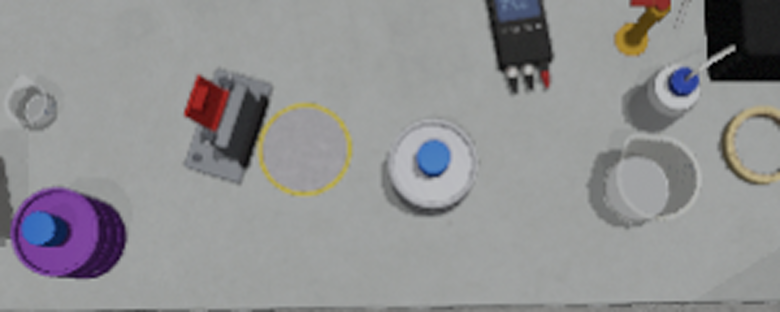

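View pics/sc.png

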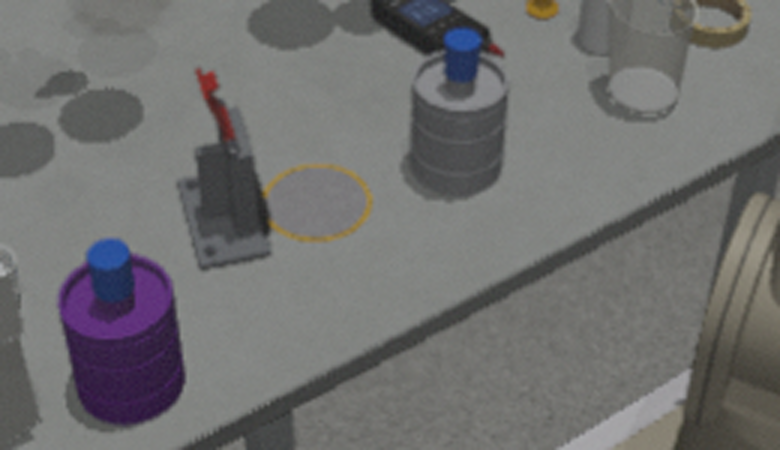

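Caps that could be mistaken: the steel keg's at top (297,221) / scene (294,197), the purple look-alike's at top (147,249) / scene (177,270), and the wash bottle's at top (392,191). The steel grey one, right of the ring, is the keg. The crops confirm it: grey drum at crop (433,165) in top, and the flap stands up red behind the post.

```bash
cat > h.py <<'E'
import numpy as np, cv2
from scipy.spatial.transform import Rotation as Ro
from workcell import camera_model
def ray(name,uv,T=None):
    m=camera_model(name);K=m['camera_matrix'];uv=np.atleast_2d(np.float64(uv))
    n=cv2.undistortPoints(uv.reshape(-1,1,2),K,np.array([m['k1'],0,0,0,0]))[:,0]
    d=np.c_[n,np.ones(len(n))]
    if name=='wrist':
        M=T@m['mount'];return M[:3,3],d@M[:3,:3].T
    return -m['R'].T@m['t'], d@m['R']
def plane(name,uv,z,T=None):
    o,d=ray(name,uv,T);return o+d*((z-o[2])/d[:,2])[:,None]
def proj(name,X):
    m=camera_model(name);r,_=cv2.Rodrigues(m['R']);return cv2.projectPoints(np.float64(np.atleast_2d(X)),r,m['t'],m['camera_matrix'],np.array([m['k1'],0,0,0,0]))[0][:,0]
def tri(a,b):
    # a,b = (o,d)
    A=[];B=[]
    for o,d in (a,b):
        d=d.ravel()/np.linalg.norm(d);P=np.eye(3)-np.outer(d,d);A.append(P);B.append(P@o)
    X=np.linalg.lstsq(np.vstack(A),np.hstack(B),rcond=None)[0]
    gap=[np.linalg.norm(P@X-b) for P,b in zip(A,B)]
    return X,gap
def Tof(o):
    T=np.eye(4);T[:3,:3]=Ro.from_quat(o['ee_rot']).as_matrix();T[:3,3]=o['position'];return T
E
python3 - <<'E'
from h import *
t=cv2.imread('pics/top0.png'); s=cv2.imread('pics/scene0.png')
dt=np.load('pics/top0.npy')
def mask(im,lo,hi,box):
    h=cv2.cvtColor(im,cv2.COLOR_BGR2HSV);m=cv2.inRange(h,lo,hi);k=np.zeros_like(m);x0,y0,x1,y1=box;k[y0:y1,x0:x1]=m[y0:y1,x0:x1];return k
mt=mask(t,(100,120,60),(125,255,255),(280,205,312,238));ms=mask(s,(100,120,40),(125,255,255),(280,180,310,212))
for m in (mt,ms):
    ys,xs=np.nonzero(m);print(len(xs),xs.mean(),ys.mean(),xs.min(),xs.max(),ys.min(),ys.max())
ys,xs=np.nonzero(ms);ct=np.argwhere(mt).mean(0)[::-1]
# keg base/rim top in top view: rim outline at 120mm
for box,n,im,z in (((222,195,272,240),'top',t,0),((220,230,270,265),'scene',s,0)):
    m=mask(im,(18,70,60),(38,255,255),box);ys,xs=np.nonzero(m)
    P=plane(n,np.c_[xs,ys],0)[:,:2].astype(np.float32)
    c,ax,an=cv2.fitEllipse(P.reshape(-1,1,2));print(n,len(xs),'ring',c,ax)
    A=np.c_[P,np.ones(len(P))];q=np.linalg.lstsq(A,(P**2).sum(1),rcond=None)[0];print('circ',q[:2]/2,np.sqrt(q[2]+(q[:2]**2).sum()/4))
print('cap top at .172 from top:',plane('top',ct,.172))
# depth
T=np.eye(4)
ys,xs=np.nonzero(mt);print('depth med',np.median(dt[mt>0]))
o,d=ray('top',np.c_[xs,ys]);P=o+d*dt[ys,xs][:,None];k=P[:,2]>np.median(P[:,2])-.006;print('cap top pts',np.median(P[k],0),P[k].mean(0),k.sum(), 'radius',np.ptp(P[k],0))
E
```

```text
133 296.3157894736842 220.42105263157896 291 302 214 227
181 293.61878453038673 197.03867403314916 288 300 189 206
top 186 ring (0.5311058163642883, 0.10494636744260788) (0.11041532456874847, 0.11162149906158447)
circ [0.53109771 0.10497032] 0.05541985353593815
scene 155 ring (0.5328895449638367, 0.1074390560388565) (0.11073768883943558, 0.1115964949131012)
circ [0.53289203 0.10746581] 0.05546623344372291
cap top at .172 from top: [[ 0.49407524 -0.05056803  0.172     ]]
depth med 1.1279223
cap top pts [ 0.49533047 -0.05226177  0.17273855] [ 0.49600504 -0.0511608   0.17263224] 117 radius [0.03106476 0.03085923 0.0099779 ]
```

```bash
python3 -m creep '[[0,0,-0.13,0,0,-8,0],[0,0,-0.13,0,0,-8,0],[0,0,-0.13,0,0,-8,0],[0,0,-0.13,0,0,-8,0],[0,0,-0.13,0,0,-8,0],[0,0,-0.13,0,0,-8,0]]'
python3 -m creep '[[0,0,0,50,2.2,0,0],[0,0,0,50,2.2,0,0],[0,0,0,50,2.2,0,0],[0,0,0,50,2.2,0,0],[0,0,0,50,2.2,0,0],[0,0,0,50,2.2,0,0],[0,0,0,50,2.2,0,0],[0,0,0,50,2.2,0,0]]'
```

```text
clock: 0.75
position: [0.2801, -0.5586, 0.3043]
ee_rot: [0.811, 0.585, 0.0, -0.0]
ft_force: [0.3, -0.6, -0.1]
grip_width: 0.999
clock: 1.55
position: [0.425, -0.1838, 0.3043]
ee_rot: [0.813, 0.583, -0.0, 0.0]
ft_force: [0.9, -0.5, -0.3]
grip_width: 1.001
```

```bash
python3 -m creep '[[0,0,0,50,2.2,0,0],[0,0,0,50,2.2,0,0],[0,0,0,50,2.2,0,0],[0,0,0,50,2.2,0,0],[0,0,0,45,2.2,0,0],[0,0,0,0,0,0,0]]'
python3 - <<'E'
from h import *
from workcell import *
o=get_obs();p,d=camera('wrist');np.savez('pics/w1.npz',p=p,d=d,T=Tof(o));cv2.imwrite('pics/w1.png',p);print(o['position'],o['ee_rot'],o['joint_pos'])
E
```

```text
clock: 2.15
position: [0.514, 0.0493, 0.3042]
ee_rot: [0.81, 0.587, 0.001, -0.001]
ft_force: [1.0, -0.7, 0.3]
grip_width: 1.001
[0.51401129 0.04934865 0.30423587] [ 0.80991407  0.58654669  0.00096195 -0.00112481] [ 0.51142614  0.12877566 -0.74929789  1.6381492   0.08589732  1.40858693
 -0.56477102]
```

View pics/w1.png

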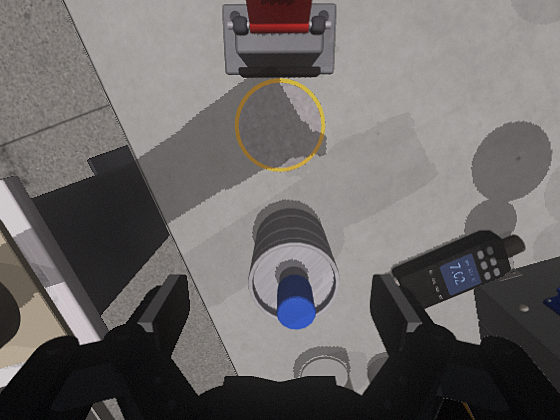

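Wrist picture: yellow ring centred at (281,125), the keg's rim at (294,275), blue cap top at (297,313), and the dock's hinge pin level at row 28.

Run:
```python
from h import *
f=np.load('pics/w1.npz');p,d,T=f['p'],f['d'],f['T']
h=cv2.cvtColor(p,cv2.COLOR_BGR2HSV)
def circ(P):
    P=P[:,:2];A=np.c_[P,np.ones(len(P))];q=np.linalg.lstsq(A,(P**2).sum(1),rcond=None)[0];return q[:2]/2,np.sqrt(q[2]+(q[:2]**2).sum()/4)
m=cv2.inRange(h,(18,110,60),(35,255,255));m[:70]=0;m[180:]=0;m[:,:220]=0;m[:,340:]=0
ys,xs=np.nonzero(m);P=plane('wrist',np.c_[xs,ys],0,T);c,r=circ(P);print('ring',c,r,len(xs))
o,dd=ray('wrist',np.c_[xs,ys],T)
def pts(xs,ys):
    n=cv2.undistortPoints(np.float64(np.c_[xs,ys]).reshape(-1,1,2),camera_model('wrist')['camera_matrix'],np.array([camera_model('wrist')['k1'],0,0,0,0]))[:,0]
    M=T@camera_model('wrist')['mount'];z=d[ys,xs];q=np.c_[n*z[:,None],z];return q@M[:3,:3].T+M[:3,3]
print('ring z by depth',np.median(pts(xs,ys)[:,2]))
b=cv2.inRange(h,(100,120,40),(125,255,255));b[:250]=0;b[335:]=0;b[:,:270]=0;b[:,325:]=0
ys,xs=np.nonzero(b);Q=pts(xs,ys);k=Q[:,2]>np.percentile(Q[:,2],95)-.004;top=Q[k];print('cap top z',np.median(top[:,2]),k.sum())
hull=cv2.convexHull(top[:,:2].astype(np.float32));print('cap top circle depth',cv2.minEnclosingCircle(hull))
px=np.c_[xs,ys][k];P=plane('wrist',px,np.median(top[:,2]),T);print('cap by plane',cv2.minEnclosingCircle(P[:,:2].astype(np.float32)),P.mean(0))
# all points of rim: z .112-.124 within .06
yy,xx=np.mgrid[180:330,230:360];yy=yy.ravel();xx=xx.ravel();Q=pts(xx,yy);cc=P.mean(0)[:2]
R=np.hypot(*(Q[:,:2]-cc).T);k=(Q[:,2]>.112)&(Q[:,2]<.126)&(R>.035)&(R<.06);print('rim',np.median(Q[k,2]),circ(Q[k]),k.sum())
# pin: red
r=cv2.inRange(h,(0,130,60),(8,255,255))|cv2.inRange(h,(172,130,60),(180,255,255));r[60:]=0
for c in range(250,312,6):
    ys=np.nonzero(r[20:,c])[0]+20
    if len(ys): y=ys.max(); print(c,y,pts(np.array([c]),np.array([y])).round(4),end=';')
print()
# ears/rubber stop edge rows: dock top points z in .1-.14
yy,xx=np.mgrid[0:80,215:345];yy=yy.ravel();xx=xx.ravel();Q=pts(xx,yy)
for lo,hi in((.112,.121),(.03,.05),(.126,.135)):
    k=(Q[:,2]>lo)&(Q[:,2]<hi);B=Q[k,:2].astype(np.float32);print(lo,k.sum(),cv2.minAreaRect(B))
```

```text
ring [0.53291094 0.10488811] 0.0553482693864814 1078
ring z by depth -0.00010849227830075914
cap top z 0.17097511333710225 1033
cap top circle depth ((0.5167055726051331, 0.029921328648924828), 0.09929622709751129)
cap by plane ((0.49869221448898315, -0.048845741897821426), 0.018482467159628868) [ 0.49865415 -0.04860919  0.17097511]
rim 0.11861297168588458 (array([ 0.49839523, -0.04913252]), np.float64(0.04686956731065568)) 1296
250 31 [[0.536  0.1912 0.1277]];256 32 [[0.5404 0.1887 0.1285]];262 32 [[0.5451 0.1879 0.1252]];268 31 [[0.5499 0.1862 0.1292]];274 31 [[0.5546 0.1847 0.129 ]];280 32 [[0.5593 0.1833 0.1249]];286 32 [[0.5641 0.1819 0.1237]];292 32 [[0.5695 0.1816 0.1171]];298 32 [[0.5743 0.18   0.1174]];304 32 [[0.5779 0.1766 0.1275]];
0.112 1832 ((0.5567949414253235, 0.1782437115907669), (0.018170390278100967, 0.07635641098022461), 72.3915023803711)
0.03 874 ((0.5528834462165833, 0.16531270742416382), (0.011271950788795948, 0.08911605179309845), 72.05815124511719)
0.126 1227 ((0.5597442984580994, 0.18812766671180725), (0.012340778484940529, 0.08417990058660507), 71.59539794921875)
```

```bash
python3 -m creep '[[0,0,-0.126,0,0,0,0],[0,0,-0.126,0,0,0,0],[0,0,-0.126,0,0,0,0],[0,0,-0.126,0,0,0,0],[0,0,0,-46,-16.5,20,0],[0,0,0,-47,-17,20,0],[0,0,0,0,0,0,0]]'
python3 - <<'E'
from h import *
from workcell import *
o=get_obs();p,d=camera('wrist');T=Tof(o);np.savez('pics/w2.npz',p=p,d=d,T=T);cv2.imwrite('pics/w2.png',p);print(o['position'],T[:3,:3].round(4),o['joint_pos'])
h=cv2.cvtColor(p,cv2.COLOR_BGR2HSV)
b=cv2.inRange(h,(100,120,40),(125,255,255));b[:150]=0;b[:,:230]=0;b[:,330:]=0
n,l,s,c=cv2.connectedComponentsWithStats(b);print(s[1:],c[1:])
i=1+np.argmax(s[1:,4]);ys,xs=np.nonzero(l==i)
m=camera_model('wrist');nn=cv2.undistortPoints(np.float64(np.c_[xs,ys]).reshape(-1,1,2),m['camera_matrix'],np.array([m['k1'],0,0,0,0]))[:,0];z=d[ys,xs];M=T@m['mount'];Q=np.c_[nn*z[:,None],z]@M[:3,:3].T+M[:3,3]
k=abs(Q[:,2]-.172)<.004;P=plane('wrist',np.c_[xs,ys][k],.1715,T);C,r=cv2.minEnclosingCircle(P[:,:2].astype(np.float32));print(k.sum(),np.median(Q[k,2]),C,r,P.mean(0))
dl=T[:3,:3].T@(np.r_[P[:,:2].mean(0),.156]-T[:3,3]);print('tool delta mm',dl*1000)
E
```

```text
clock: 2.9
position: [0.4955, -0.057, 0.264]
ee_rot: [0.646, 0.764, -0.002, -0.001]
ft_force: [0.4, 0.4, 0.1]
grip_width: 1.003
[ 0.49554232 -0.0570299   0.26397046] [[-0.1665  0.986  -0.0049]
 [ 0.986   0.1664 -0.0022]
 [-0.0013 -0.0052 -1.    ]] [ 0.68319323  0.10328102 -0.69749602  1.74110383  0.07046787  1.32672452
  0.13816849]
[[ 259  182   51   61 2380]] [[284.11932773 212.94957983]]
1933 0.1712039994673515 (0.49797171354293823, -0.04942218214273453) 0.01810813508927822 [ 0.49789122 -0.04903623  0.1715    ]
tool delta mm [  7.63384434   4.20637085 107.94011414]
```

View pics/w2.png

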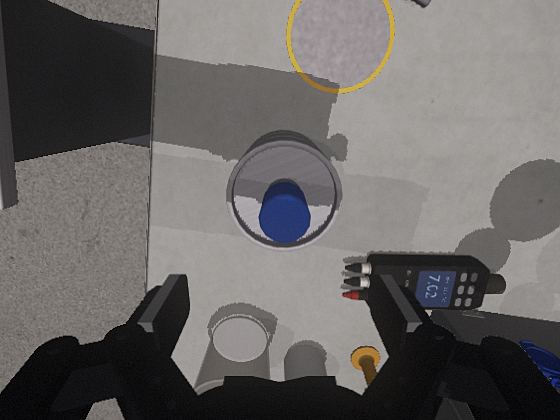

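```bash
python3 -m creep '[[0,0,0,0,0,0,0],[0,0,0,0,0,0,0]]'
python3 - <<'E'
from h import *
from workcell import *
o=get_obs();T=Tof(o);print(o['position'],T[:3,:3].round(4),o['joint_velocities'].round(4))
E
```

```text
clock: 3.15
position: [0.4983, -0.0481, 0.2673]
ee_rot: [0.641, 0.767, 0.0, 0.0]
ft_force: [-0.4, 0.4, -0.3]
grip_width: 1.001
[ 0.49834156 -0.04809789  0.26726283] [[-1.78e-01  9.84e-01  8.00e-04]
 [ 9.84e-01  1.78e-01 -1.00e-04]
 [-2.00e-04  8.00e-04 -1.00e+00]] [-0.0083  0.0012 -0.0035 -0.004   0.0029  0.      0.0001]
```

```bash
python3 -m creep '[[0,0,0,0,0,0,0]]'
cat > cap.py <<'E'
from h import *
from workcell import *
import sys
def wristcap(name):
    o=get_obs();p,d=camera('wrist');T=Tof(o);np.savez(f'pics/{name}.npz',p=p,d=d,T=T);cv2.imwrite(f'pics/{name}.png',p);print(o['position'],T[:3,:3].round(4).tolist())
    h=cv2.cvtColor(p,cv2.COLOR_BGR2HSV)
    b=cv2.inRange(h,(100,120,40),(125,255,255));b[:150]=0;b[:,:230]=0;b[:,330:]=0
    n,l,s,c=cv2.connectedComponentsWithStats(b)
    i=1+np.argmax(s[1:,4]);ys,xs=np.nonzero(l==i)
    m=camera_model('wrist');nn=cv2.undistortPoints(np.float64(np.c_[xs,ys]).reshape(-1,1,2),m['camera_matrix'],np.array([m['k1'],0,0,0,0]))[:,0];z=d[ys,xs];M=T@m['mount'];Q=np.c_[nn*z[:,None],z]@M[:3,:3].T+M[:3,3]
    k=abs(Q[:,2]-.172)<.005;zt=np.median(Q[k,2]);P=plane('wrist',np.c_[xs,ys][k],zt,T);C,r=cv2.minEnclosingCircle(P[:,:2].astype(np.float32));print(k.sum(),zt,C,r,P.mean(0))
    dl=T[:3,:3].T@(np.r_[P[:,:2].mean(0),.156]-T[:3,3]);print('tool delta mm',dl*1000)
if __name__=='__main__': wristcap(sys.argv[1])
E
python3 cap.py w3
```

```text
clock: 3.25
position: [0.4984, -0.0479, 0.2672]
ee_rot: [0.641, 0.768, 0.0, 0.0]
ft_force: [-0.1, -0.1, -0.6]
grip_width: 0.999
[ 0.49839044 -0.04788625  0.26719397] [[-0.1786, 0.9839, 0.0007], [0.9839, 0.1786, -0.0001], [-0.0003, 0.0007, -1.0]]
1851 0.17114533612014599 (0.4982621371746063, -0.04976166784763336) 0.018469467759132385 [ 0.49787823 -0.04928053  0.17114534]
tool delta mm [ -1.25201659  -0.83077643 111.19373885]
```

```bash
python3 -m creep '[[0,0,0,-1.2,-0.8,16,0],[0,0,0,0,0,22,0],[0,0,0,0,0,22,0],[0,0,0,0,0,18,0],[0,0,0,0,0,15,0],[0,0,0,0,0,12,0],[0,0,0,0,0,6,0],[0,0,0,0,0,0,0]]'; python3 -m creep '[[0,0,0,0,0,0,0]]'
python3 - <<'E'
from h import *
from workcell import *
o=get_obs();T=Tof(o);print(o['position'],T[:3,:3].round(4).tolist(),o['ft_force'])
E
```

```text
clock: 4.1
position: [0.4974, -0.05, 0.1553]
ee_rot: [0.641, 0.767, -0.0, -0.0]
ft_force: [-0.0, 0.2, 0.4]
grip_width: 1.001
clock: 4.2
position: [0.498, -0.05, 0.1564]
ee_rot: [0.641, 0.767, 0.0, 0.0]
ft_force: [-0.1, -0.5, 0.2]
grip_width: 1.0
[ 0.49796961 -0.05003857  0.15636138] [[-0.1772, 0.9842, 0.0008], [0.9842, 0.1772, -0.0001], [-0.0003, 0.0008, -1.0]] [-0.06199078 -0.52446021  0.15222994]
```

Now closing with a firm grip.

```bash
python3 -m creep '[[0,0,0,0,0,0,255],[0,0,0,0,0,0,255],[0,0,0,0,0,0,255],[0,0,0,0,0,0,255],[0,0,0,0,0,0,255],[0,0,0,0,0,0,255]]' 110
python3 - <<'E'
from h import *
from workcell import *
o=get_obs();T=Tof(o);print(o['position'],T[:3,:3].round(4).tolist(),o['ft_force'],o['torque'],o['grip_width']*85)
p,d=camera('scene');cv2.imwrite('pics/s2.png',cv2.resize(p[150:290,200:390],None,fx=4,fy=4))
E
```

```text
clock: 4.8
position: [0.4977, -0.0502, 0.1564]
ee_rot: [0.641, 0.767, -0.0, 0.0]
ft_force: [-3.4, -0.8, 6.8]
grip_width: 0.398
[ 0.49767413 -0.05015857  0.15644007] [[-0.177, 0.9842, 0.0003], [0.9842, 0.177, -0.0005], [-0.0005, 0.0002, -1.0]] [-3.44832447 -0.81611799  6.80032081] [-0.02825622  0.51124425  0.01036251] 33.788325304819566
```

View pics/s2.png

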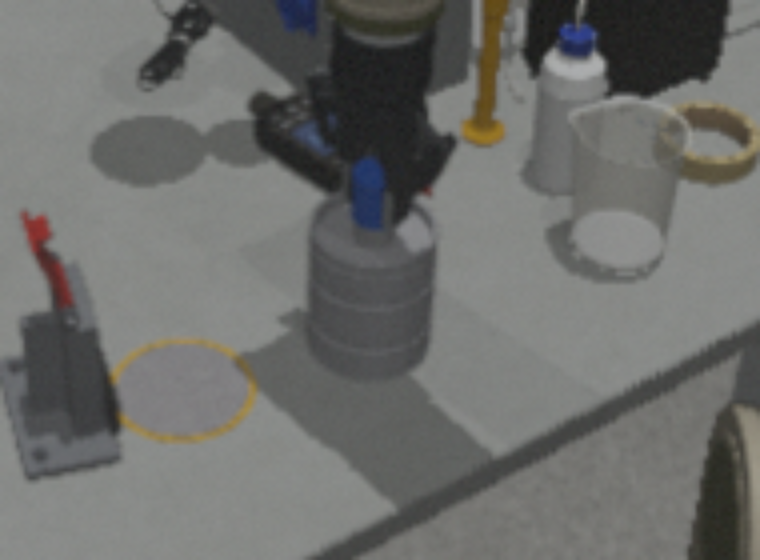

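```bash
cat > st.py <<'E'
from h import *
from workcell import *
import json,sys
# state with keg estimate: keg axis = tool axis; L=TCP to base
def show(L=.1564):
    o=get_obs();T=Tof(o);p=T[:3,3];z=-T[:3,2]
    base=p-z*L;az=np.degrees(np.arctan2(z[1],z[0]));ti=np.degrees(np.arccos(min(1,z[2])))
    ex=np.array([np.cos(np.radians(72)),np.sin(np.radians(72))]);ey=np.array([-ex[1],ex[0]])
    r=base[:2]-np.array([.5329,.1049])
    y=T[:3,1];print('t',round(o['clock'],2),'pos',p.round(4),'lean %.1f az %.1f'%(ti,az),'toolyaz %.1f'%np.degrees(np.arctan2(y[1],y[0])),'base',(base*1000).round(1),'dock mm',(np.array([r@ex,r@ey])*1000).round(1),'rimlow mm %.1f'%(1000*(base[2]-.05*np.sin(np.radians(ti)))),'ft',o['ft_force'].round(1),'M',o['torque'].round(2),'gw %.3f'%o['grip_width'])
    return o,T
if __name__=='__main__': show()
E
python3 st.py; python3 -m creep '[[0.05,0,0,0,7.9,-2.3,255],[0.05,0,0,0,7.9,-2.3,255],[0.05,0,0,0,7.9,-2.3,255],[0.05,0,0,0,7.9,-2.3,255],[0,0,0,0,0,0,255]]' 110; python3 st.py;python3 -m creep '[[0,0,0,0,0,0,255]]' ; python3 st.py
```

```text
t 4.85 pos [ 0.4977 -0.0502  0.1564] lean 0.0 az 126.7 toolyaz 10.2 base [497.8 -50.3   0. ] dock mm [-158.4  -14.5] rimlow mm -0.0 ft [-4.3  0.8  6.4] M [ 0.06  0.5  -0.02] gw 0.400
clock: 5.35
position: [0.5297, -0.0442, 0.1628]
ee_rot: [0.638, 0.763, -0.078, -0.065]
ft_force: [-4.8, -1.6, 10.2]
grip_width: 0.399
t 5.35 pos [ 0.5297 -0.0442  0.1628] lean 11.7 az 10.1 toolyaz 10.2 base [498.5 -49.7   9.6] dock mm [-157.7  -15.1] rimlow mm -0.5 ft [-4.8 -1.6 10.2] M [-0.49  1.37  0.01] gw 0.399
clock: 5.45
position: [0.5292, -0.0444, 0.1628]
ee_rot: [0.638, 0.763, -0.077, -0.064]
ft_force: [-3.6, -0.1, 5.6]
grip_width: 0.402
t 5.45 pos [ 0.5292 -0.0444  0.1628] lean 11.5 az 10.2 toolyaz 10.2 base [498.4 -50.    9.6] dock mm [-158.   -15.1] rimlow mm -0.4 ft [-3.6 -0.1  5.6] M [-0.23  0.78 -0.01] gw 0.402
```

```bash
python3 -m creep '[[0.05,0,0,0,7.9,-2.35,255],[0.05,0,0,0,7.9,-2.35,255],[0.05,0,0,0,7.9,-2.35,255],[0.05,0,0,0,7.9,-2.35,255],[0,0,0,0,0,0,255]]' ; python3 st.py
```

```text
clock: 5.95
position: [0.5617, -0.0384, 0.1627]
ee_rot: [0.628, 0.752, -0.154, -0.129]
ft_force: [-4.0, -2.0, 4.7]
grip_width: 0.395
t 5.95 pos [ 0.5617 -0.0384  0.1627] lean 23.2 az 10.2 toolyaz 10.2 base [501.1 -49.3  18.9] dock mm [-156.5  -17.4] rimlow mm -0.8 ft [-4.  -2.   4.7] M [-0.59  1.27  0.11] gw 0.395
```

```bash
cat > swing.py <<'E'
from st import *
# usage: swing.py deg_total n  : swing about vertical through the lowest rim point ; tilt.py mode: 'tilt' deg n side(+1/-1 tool y)
o,T=show();R=T[:3,:3];p=T[:3,3];L=.1564;mode=sys.argv[1];ang=np.radians(float(sys.argv[2]));n=int(sys.argv[3])
if mode=='swing':
    z=-R[:,2];h=np.array([z[0],z[1],0]);h/=np.linalg.norm(h);down=h-z*(h@z);down/=np.linalg.norm(down)
    P=p-z*L+.05*down;w=np.array([0,0,1])*ang/n;print('P',P.round(4))
else:
    s=float(sys.argv[4]);P=p+R@np.array([0,s*.05,L]);w=R@np.array([1,0,0])*ang/n
dR=Ro.from_rotvec(w).as_matrix();sh=R.T@((dR-np.eye(3))@(p-P))*1000;print('row',(R.T@w).round(4),sh.round(2))
E
python3 swing.py swing -46.8 8
```

```text
t 5.95 pos [ 0.5617 -0.0384  0.1627] lean 23.2 az 10.2 toolyaz 10.2 base [501.1 -49.3  18.9] dock mm [-156.5  -17.4] rimlow mm -0.8 ft [-4.  -2.   4.7] M [-0.59  1.27  0.11] gw 0.395
P [ 0.5464 -0.0412 -0.0008]
row [-0.      0.0402  0.0939] [-1.59 -0.08  0.03]
```

```bash
python3 -m creep '[[0,0.04,0.094,-1.6,-0.1,0,255],[0,0.04,0.094,-1.6,-0.1,0,255],[0,0.04,0.094,-1.6,-0.1,0,255],[0,0.04,0.094,-1.6,-0.1,0,255],[0,0.04,0.094,-1.6,-0.1,0,255],[0,0.04,0.094,-1.6,-0.1,0,255],[0,0.04,0.094,-1.6,-0.1,0,255],[0,0.04,0.094,-1.6,-0.1,0,255]]' ; python3 -m creep '[[0,0,0,0,0,0,255],[0,0,0,0,0,0,255]]'; python3 swing.py tilt -23 8 1
python3 - <<'E'
from h import *
from workcell import *
p,d=camera('scene');cv2.imwrite('pics/s3.png',cv2.resize(p[150:290,200:390],None,fx=4,fy=4)); print(get_obs()['joint_pos'].round(2))
E
```

```text
clock: 6.75
position: [0.5588, -0.051, 0.163]
ee_rot: [0.877, 0.438, -0.088, -0.178]
ft_force: [-0.7, 1.0, -2.4]
grip_width: 0.398
clock: 6.95
position: [0.5588, -0.0511, 0.1631]
ee_rot: [0.875, 0.441, -0.089, -0.178]
ft_force: [1.0, -0.9, -3.8]
grip_width: 0.399
t 6.95 pos [ 0.5588 -0.0511  0.1631] lean 22.9 az -36.7 toolyaz -36.4 base [510.  -14.7  19.1] dock mm [-120.8  -15.2] rimlow mm -0.4 ft [ 1.  -0.9 -3.8] M [-1.01 -1.06  0.04] gw 0.399
row [-0.0502  0.     -0.    ] [-0.   -7.78  2.7 ]
[ 0.49  0.57 -0.52  1.45  0.03  1.52 -0.65]
```

View pics/s3.png

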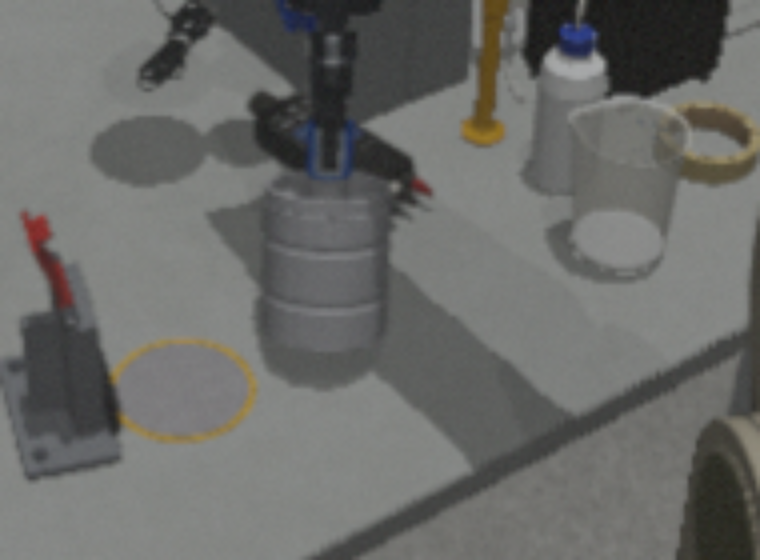

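The keg leans away on its rim, still touching the worktop, and has swung some 37 mm forward.

```bash
python3 -m creep '[[-0.05,0,0,0,-7.8,2.7,255],[-0.05,0,0,0,-7.8,2.7,255],[-0.05,0,0,0,-7.8,2.7,255],[-0.05,0,0,0,-7.8,2.7,255],[-0.05,0,0,0,-7.8,2.7,255],[-0.05,0,0,0,-7.8,2.7,255],[-0.05,0,0,0,-7.8,2.7,255],[-0.05,0,0,0,-7.8,2.7,255]]' ; python3 -m creep '[[0,0,0,0,0,0,255],[0,0,0,0,0,0,255]]'; python3 swing.py tilt -23 8 -1
```

```text
clock: 7.8
position: [0.5062, -0.0114, 0.1564]
ee_rot: [0.893, 0.451, 0.001, 0.001]
ft_force: [-2.3, -9.8, 36.5]
grip_width: 0.394
clock: 8.0
position: [0.5059, -0.0105, 0.1566]
ee_rot: [0.893, 0.45, -0.0, -0.002]
ft_force: [-3.5, 4.8, 5.0]
grip_width: 0.395
t 8.0 pos [ 0.5059 -0.0105  0.1566] lean 0.2 az -62.3 toolyaz -36.5 base [ 5.057e+02 -1.010e+01  2.000e-01] dock mm [-117.7   -9.6] rimlow mm 0.1 ft [-3.5  4.8  5. ] M [ 1.11  1.28 -0.01] gw 0.395
row [-0.0502 -0.      0.    ] [-0.   -7.91 -2.31]
```

```bash
python3 -m creep '[[-0.05,0,0,0,-7.9,-2.3,255],[-0.05,0,0,0,-7.9,-2.3,255],[-0.05,0,0,0,-7.9,-2.3,255],[-0.05,0,0,0,-7.9,-2.3,255],[-0.05,0,0,0,-7.9,-2.3,255],[-0.05,0,0,0,-7.9,-2.3,255],[-0.05,0,0,0,-7.9,-2.3,255],[-0.05,0,0,0,-7.9,-2.3,255]]' ; python3 -m creep '[[0,0,0,0,0,0,255],[0,0,0,0,0,0,255]]'; python3 swing.py swing 46.4 8
```

```text
clock: 8.8
position: [0.4541, 0.027, 0.1632]
ee_rot: [0.876, 0.44, 0.089, 0.177]
ft_force: [1.4, -0.8, -5.4]
grip_width: 0.399
clock: 9.0
position: [0.4541, 0.027, 0.1632]
ee_rot: [0.876, 0.44, 0.089, 0.176]
ft_force: [-2.2, 1.0, -3.2]
grip_width: 0.398
t 9.0 pos [0.4541 0.027  0.1632] lean 22.7 az 143.5 toolyaz -36.6 base [502.6  -9.   18.9] dock mm [-117.7   -6.4] rimlow mm -0.4 ft [-2.2  1.  -3.2] M [0.94 1.37 0.  ] gw 0.398
P [ 4.655e-01  1.850e-02 -4.000e-04]
row [ 0.0001  0.0391 -0.0934] [-1.44  0.07  0.03]
```

```bash
python3 -m creep '[[0,0.039,-0.0935,-1.45,0.1,0.05,255],[0,0.039,-0.0935,-1.45,0.1,0.05,255],[0,0.039,-0.0935,-1.45,0.1,0.05,255],[0,0.039,-0.0935,-1.45,0.1,0.05,255],[0,0.039,-0.0935,-1.45,0.1,0.05,255],[0,0.039,-0.0935,-1.45,0.1,0.05,255],[0,0.039,-0.0935,-1.45,0.1,0.05,255],[0,0.039,-0.0935,-1.45,0.1,0.05,255]]' ; python3 -m creep '[[0,0,0,0,0,0,255],[0,0,0,0,0,0,255]]'; python3 swing.py tilt 22.9 8 -1
```

```text
clock: 9.8
position: [0.4521, 0.0151, 0.1632]
ee_rot: [0.63, 0.751, 0.151, 0.127]
ft_force: [-0.4, 0.3, -3.9]
grip_width: 0.401
clock: 10.0
position: [0.452, 0.0155, 0.1631]
ee_rot: [0.633, 0.749, 0.151, 0.128]
ft_force: [0.2, -0.3, -4.0]
grip_width: 0.399
t 10.0 pos [0.452  0.0155 0.1631] lean 22.8 az -170.5 toolyaz 9.6 base [511.8  25.5  19. ] dock mm [-82.   -4.4] rimlow mm -0.4 ft [ 0.2 -0.3 -4. ] M [-0.4   1.03 -0.07] gw 0.399
row [0.05 0.   0.  ] [-0.    7.75  2.69]
```

```bash
python3 -m creep '[[0.05,0,0,0,7.75,2.7,255],[0.05,0,0,0,7.75,2.7,255],[0.05,0,0,0,7.75,2.7,255],[0.05,0,0,0,7.75,2.7,255],[0.05,0,0,0,7.75,2.65,255],[0.05,0,0,0,7.75,2.65,255],[0.05,0,0,0,7.75,2.65,255],[0.05,0,0,0,7.75,2.65,255]]' ; python3 -m creep '[[0,0,0,0,0,0,255],[0,0,0,0,0,0,255]]'; python3 swing.py tilt 23 8 1;  python3 - <<'E'
from h import *
from workcell import *
p,d=camera('scene');cv2.imwrite('pics/s4.png',cv2.resize(p[150:290,200:390],None,fx=4,fy=4)); print(get_obs()['joint_pos'].round(2))
E
```

```text
clock: 10.8
position: [0.5161, 0.0264, 0.1565]
ee_rot: [0.646, 0.764, -0.003, 0.0]
ft_force: [-21.1, -6.2, 51.2]
grip_width: 0.396
clock: 11.0
position: [0.5169, 0.027, 0.1565]
ee_rot: [0.645, 0.764, -0.0, 0.001]
ft_force: [2.7, -1.7, -3.8]
grip_width: 0.396
t 11.0 pos [0.5169 0.027  0.1565] lean 0.1 az 126.5 toolyaz 9.7 base [5.171e+02 2.670e+01 1.000e-01] dock mm [-79.3  -9.2] rimlow mm -0.0 ft [ 2.7 -1.7 -3.8] M [-0.01 -0.89 -0.1 ] gw 0.396
row [ 0.0502 -0.      0.    ] [ 0.    7.91 -2.31]
[ 0.15  0.2  -0.32  1.85  0.07  1.1  -0.03]
```

View pics/s4.png

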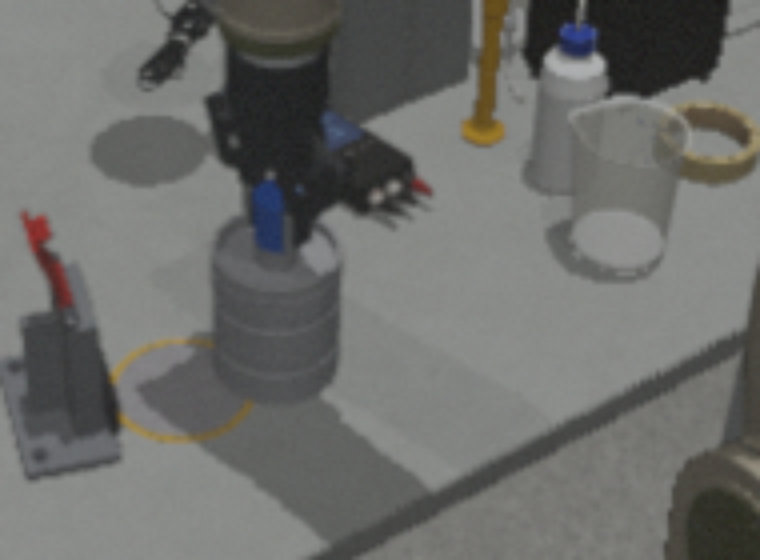

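```bash
cat > lean.py <<'E'
from st import *
# lean.py az deg n : tilt toward world azimuth az about rim point (negative deg: back up)
o,T=show();R=T[:3,:3];p=T[:3,3];L=.1564;az,ang,n=map(float,sys.argv[1:4]);ang=np.radians(ang)
d=np.array([np.cos(np.radians(az)),np.sin(np.radians(az)),0]);ax=np.cross([0,0,1],d)
z=-R[:,2];dn=d-z*(d@z);dn/=np.linalg.norm(dn);P=p-z*L+.05*dn
w=ax*ang/n;dR=Ro.from_rotvec(w).as_matrix();sh=R.T@((dR-np.eye(3))@(p-P))*1000;print('P',P.round(4),'row',(R.T@w).round(4),sh.round(2))
E
python3 lean.py 12.1 23 8
```

```text
t 11.05 pos [0.5166 0.0269 0.1565] lean 0.2 az 132.4 toolyaz 9.7 base [5.169e+02 2.660e+01 1.000e-01] dock mm [-79.4  -8.9] rimlow mm -0.1 ft [ 2.9 -1.7 -3.5] M [-0.01 -1.09 -0.08] gw 0.396
P [5.658e-01 3.710e-02 1.000e-04] row [ 0.0501 -0.0021 -0.0001] [ 0.33  7.9  -2.31]
```

```bash
python3 -m creep '[[0.05,-0.002,0,0.33,7.9,-2.3,255],[0.05,-0.002,0,0.33,7.9,-2.3,255],[0.05,-0.002,0,0.33,7.9,-2.3,255],[0.05,-0.002,0,0.33,7.9,-2.3,255],[0.05,-0.002,0,0.33,7.9,-2.3,255],[0.05,-0.002,0,0.33,7.9,-2.3,255],[0.05,-0.002,0,0.33,7.9,-2.3,255],[0.05,-0.002,0,0.33,7.9,-2.3,255]]' ; python3 -m creep '[[0,0,0,0,0,0,255],[0,0,0,0,0,0,255]]'; python3 swing.py swing -47 8
```

```text
clock: 11.85
position: [0.5792, 0.0405, 0.1631]
ee_rot: [0.632, 0.749, -0.159, -0.122]
ft_force: [-2.4, -0.7, -4.4]
grip_width: 0.4
clock: 12.05
position: [0.579, 0.0405, 0.1631]
ee_rot: [0.632, 0.749, -0.158, -0.121]
ft_force: [-1.9, -0.9, -3.3]
grip_width: 0.399
t 12.05 pos [0.579  0.0405 0.1631] lean 23.0 az 12.4 toolyaz 9.5 base [519.4  27.4  19.1] dock mm [-77.9 -11.1] rimlow mm -0.4 ft [-1.9 -0.9 -3.3] M [-0.21 -0.05  0.05] gw 0.399
P [ 5.643e-01  3.730e-02 -4.000e-04]
row [0.0018 0.04   0.0944] [-1.54 -0.    0.03]
```

```bash
python3 -m creep '[[0.002,0.04,0.0945,-1.55,0,0.05,255],[0.002,0.04,0.0945,-1.55,0,0.05,255],[0.002,0.04,0.0945,-1.55,0,0.05,255],[0.002,0.04,0.0945,-1.55,0,0.05,255],[0.002,0.04,0.0945,-1.55,0,0.05,255],[0.002,0.04,0.0945,-1.55,0,0.05,255],[0.002,0.04,0.0945,-1.55,0,0.05,255],[0.002,0.04,0.0945,-1.55,0,0.05,255]]' ; python3 -m creep '[[0,0,0,0,0,0,255],[0,0,0,0,0,0,255]]'; python3 st.py
```

```text
clock: 12.85
position: [0.5768, 0.0286, 0.1632]
ee_rot: [0.879, 0.433, -0.096, -0.174]
ft_force: [0.1, 0.2, -5.1]
grip_width: 0.399
clock: 13.05
position: [0.5768, 0.0284, 0.1633]
ee_rot: [0.878, 0.436, -0.097, -0.174]
ft_force: [-0.3, -1.1, -5.8]
grip_width: 0.395
t 13.05 pos [0.5768 0.0284 0.1633] lean 23.0 az -34.5 toolyaz -37.4 base [526.5  63.   19.2] dock mm [-41.9  -6.9] rimlow mm -0.3 ft [-0.3 -1.1 -5.8] M [-1.03 -1.04  0.08] gw 0.395
```

```bash
python3 lean.py -34.5 -20.6 8; python3 lean.py -34.5 -1.0 1
```

```text
t 13.05 pos [0.5768 0.0284 0.1633] lean 23.0 az -34.5 toolyaz -37.4 base [526.5  63.   19.2] dock mm [-41.9  -6.9] rimlow mm -0.3 ft [-0.3 -1.1 -5.8] M [-1.03 -1.04  0.08] gw 0.395
P [ 5.645e-01  3.690e-02 -3.000e-04] row [-0.0449  0.0021  0.    ] [-0.32 -6.97  2.4 ]
t 13.05 pos [0.5768 0.0284 0.1633] lean 23.0 az -34.5 toolyaz -37.4 base [526.5  63.   19.2] dock mm [-41.9  -6.9] rimlow mm -0.3 ft [-0.3 -1.1 -5.8] M [-1.03 -1.04  0.08] gw 0.395
P [ 5.645e-01  3.690e-02 -3.000e-04] row [-0.0174  0.0008  0.    ] [-0.13 -2.72  0.9 ]
```

```bash
python3 -m creep '[[-0.045,0.002,0,-0.32,-6.95,2.4,255],[-0.045,0.002,0,-0.32,-6.95,2.4,255],[-0.045,0.002,0,-0.32,-6.95,2.4,255],[-0.045,0.002,0,-0.32,-6.95,2.4,255],[-0.045,0.002,0,-0.32,-6.95,2.4,255],[-0.045,0.002,0,-0.32,-6.95,2.4,255],[-0.045,0.002,0,-0.32,-6.95,2.4,255],[-0.045,0.002,0,-0.32,-6.95,2.4,255]]' ;  python3 -m creep '[[-0.02,0.001,0,-0.15,-3.1,1.0,255],[-0.01,0.0005,0,-0.08,-1.55,0.5,255],[-0.008,0,0,-0.06,-1.25,0.4,255],[0,0,0,0,0,0,255],[0,0,0,0,0,0,255]]'; python3 st.py
python3 - <<'E'
from h import *
from workcell import *
for n in('scene','top'):
    p,d=camera(n);cv2.imwrite(f'pics/{n}5.png',p)
p=cv2.imread('pics/scene5.png');cv2.imwrite('pics/s5.png',cv2.resize(p[150:290,200:390],None,fx=4,fy=4)); print(get_obs()['joint_pos'].round(2))
E
```

```text
clock: 13.85
position: [0.5286, 0.0626, 0.1582]
ee_rot: [0.895, 0.446, -0.01, -0.017]
ft_force: [-0.3, -2.1, -5.6]
grip_width: 0.4
clock: 14.35
position: [0.5239, 0.066, 0.1568]
ee_rot: [0.896, 0.444, -0.002, -0.002]
ft_force: [-4.9, 1.8, 4.2]
grip_width: 0.401
t 14.35 pos [0.5239 0.066  0.1568] lean 0.3 az -26.1 toolyaz -37.2 base [5.231e+02 6.640e+01 4.000e-01] dock mm [-39.7  -2.6] rimlow mm 0.1 ft [-4.9  1.8  4.2] M [0.74 1.51 0.04] gw 0.401
[-0.03  0.21 -0.2   1.83  0.04  1.11 -0.9 ]
```

View pics/s5.png

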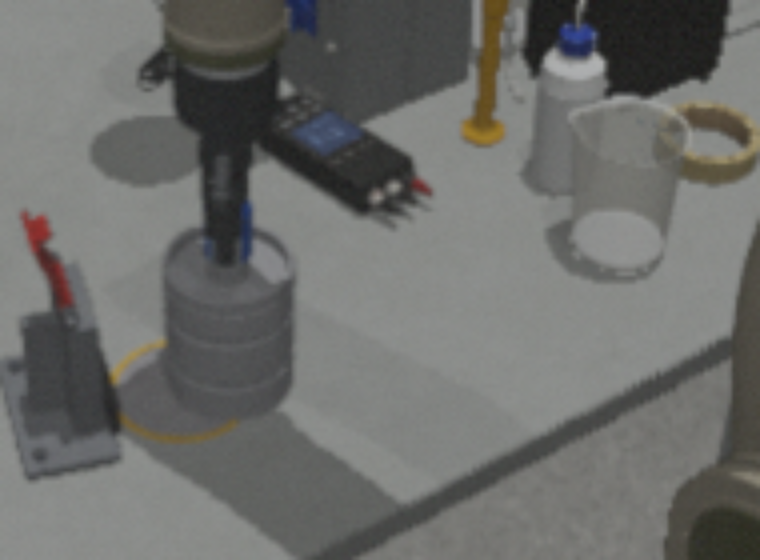

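```bash
python3 lean.py 142.6 23 8
```

```text
t 14.45 pos [0.5239 0.066  0.1568] lean 0.3 az -26.8 toolyaz -37.2 base [5.231e+02 6.640e+01 4.000e-01] dock mm [-39.6  -2.6] rimlow mm 0.1 ft [-6.1  2.3  4.7] M [0.8  1.53 0.09] gw 0.401
P [0.4834 0.0968 0.0007] row [-0.0502 -0.0001  0.0001] [ 0.02 -7.91 -2.31]
```

```bash
python3 -m creep '[[-0.051,0,0,0,-8.0,-2.25,255],[-0.051,0,0,0,-8.0,-2.25,255],[-0.051,0,0,0,-8.0,-2.25,255],[-0.051,0,0,0,-8.0,-2.3,255],[-0.051,0,0,0,-8.0,-2.3,255],[-0.051,0,0,0,-8.0,-2.3,255],[-0.05,0,0,0,-7.9,-2.3,255],[-0.05,0,0,0,-7.9,-2.3,255]]' ; python3 -m creep '[[0,0,0,0,0,0,255],[0,0,0,0,0,0,255]]'; python3 swing.py swing 46.8 8
```

```text
clock: 15.25
position: [0.4719, 0.1048, 0.1632]
ee_rot: [0.878, 0.435, 0.088, 0.18]
ft_force: [0.8, -0.3, -6.4]
grip_width: 0.398
clock: 15.45
position: [0.4719, 0.1051, 0.1631]
ee_rot: [0.878, 0.435, 0.087, 0.178]
ft_force: [-1.5, 1.5, -3.3]
grip_width: 0.399
t 15.45 pos [0.4719 0.1051 0.1631] lean 22.9 az 142.5 toolyaz -37.2 base [520.2  68.1  19.1] dock mm [-39.    0.7] rimlow mm -0.4 ft [-1.5  1.5 -3.3] M [ 0.89  1.48 -0.05] gw 0.399
P [ 4.836e-01  9.610e-02 -4.000e-04]
row [-0.0002  0.0397 -0.0941] [-1.51  0.07  0.03]
```

```bash
python3 -m creep '[[0,0.0404,-0.0957,-1.53,0.1,0.05,255],[0,0.0404,-0.0957,-1.53,0.1,0.05,255],[0,0.0404,-0.0957,-1.53,0.1,0.05,255],[0,0.0404,-0.0957,-1.53,0.1,0.05,255],[0,0.0404,-0.0957,-1.53,0.1,0.05,255],[0,0.0404,-0.0957,-1.53,0.1,0.05,255],[0,0.0404,-0.0957,-1.53,0.1,0.05,255],[0,0.0404,-0.0957,-1.53,0.1,0.05,255]]' ; python3 -m creep '[[0,0,0,0,0,0,255],[0,0,0,0,0,0,255]]'; python3 lean.py -170 -20.6 8; python3 lean.py -170 -1.0 1
```

```text
clock: 16.25
position: [0.4697, 0.0923, 0.1632]
ee_rot: [0.627, 0.754, 0.152, 0.128]
ft_force: [-1.1, 0.5, -6.1]
grip_width: 0.401
clock: 16.45
position: [0.4696, 0.0927, 0.1632]
ee_rot: [0.629, 0.751, 0.151, 0.128]
ft_force: [-0.5, -1.0, -4.9]
grip_width: 0.403
t 16.45 pos [0.4696 0.0927 0.1632] lean 22.9 az -170.2 toolyaz 10.1 base [529.5 103.   19.1] dock mm [-2.9  2.6] rimlow mm -0.3 ft [-0.5 -1.  -4.9] M [-0.68  0.86 -0.1 ] gw 0.403
P [ 4.842e-01  9.500e-02 -3.000e-04] row [ 0.0449  0.0001 -0.0001] [-0.01  6.98  2.4 ]
t 16.45 pos [0.4696 0.0927 0.1632] lean 22.9 az -170.2 toolyaz 10.1 base [529.5 103.   19.1] dock mm [-2.9  2.6] rimlow mm -0.3 ft [-0.5 -1.  -4.9] M [-0.68  0.86 -0.1 ] gw 0.403
P [ 4.842e-01  9.500e-02 -3.000e-04] row [ 0.0175  0.     -0.    ] [-0.    2.72  0.9 ]
```

```bash
python3 -m creep '[[0.045,0,0,0,6.95,2.4,255],[0.045,0,0,0,6.95,2.4,255],[0.045,0,0,0,6.95,2.4,255],[0.045,0,0,0,6.95,2.4,255],[0.045,0,0,0,6.95,2.4,255],[0.045,0,0,0,6.95,2.4,255],[0.045,0,0,0,6.95,2.4,255],[0.045,0,0,0,6.95,2.4,255]]' ;  python3 -m creep '[[0.02,0,0,0,3.1,1.0,255],[0.01,0,0,0,1.55,0.5,255],[0.01,0,0,0,1.55,0.5,255],[0,0,0,0,0,0,255],[0,0,0,0,0,0,255]]'; python3 st.py
python3 - <<'E'
from h import *
from workcell import *
for n in('scene','top','wrist'):
    p,d=camera(n);cv2.imwrite(f'pics/{n}6.png',p);np.save(f'pics/{n}6.npy',d)
a=cv2.resize(cv2.imread('pics/scene6.png')[190:290,190:310],(480,400),interpolation=cv2.INTER_CUBIC);b=cv2.imread('pics/wrist6.png')[:,130:430]
b=cv2.resize(b,(300,400));cv2.imwrite('pics/s6.png',np.hstack([a,b]))
E
```

```text
clock: 17.25
position: [0.527, 0.1038, 0.1579]
ee_rot: [0.642, 0.767, 0.013, 0.014]
ft_force: [-2.4, -1.7, -2.1]
grip_width: 0.398
clock: 17.75
position: [0.5329, 0.1047, 0.1566]
ee_rot: [0.641, 0.768, -0.001, 0.002]
ft_force: [-2.3, -3.8, 3.2]
grip_width: 0.397
t 17.75 pos [0.5329 0.1047 0.1566] lean 0.2 az 122.9 toolyaz 10.3 base [5.331e+02 1.042e+02 2.000e-01] dock mm [-0.6 -0.4] rimlow mm 0.0 ft [-2.3 -3.8  3.2] M [-0.87  0.73 -0.01] gw 0.397
```

View pics/s6.png

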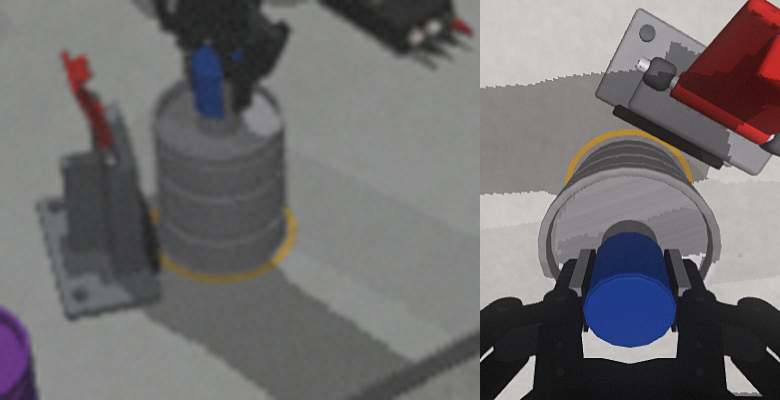

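```bash
python3 -m creep '[[0,0,0,0,0,0,0],[0,0,0,0,0,0,0],[0,0,0,0,0,0,0],[0,0,0,0,0,0,0],[0,0,0,0,0,0,0]]' ;  python3 -m creep '[[0,0,0,0,0,-8,0],[0,0,0,0,0,-16,0],[0,0,0,0,0,-22,0],[0,0,0,0,0,-25,0],[0,0,0,0,0,-25,0],[0,0,0,0,0,-22,0],[0,0,0,0,0,-12,0],[0,0,0,0,0,0,0]]'; python3 -m creep '[[0,0,0,-20,0,0,0],[0,0,0,-20,0,0,0],[0,0,0,0,0,0,0],[0,0,0,0,0,0,0],[0,0,0,0,0,0,0]]'; python3 cap.py w7
```

```text
clock: 18.4
position: [0.5328, 0.1052, 0.1562]
ee_rot: [0.64, 0.768, -0.001, 0.001]
ft_force: [0.1, -0.0, -0.9]
grip_width: 1.0
clock: 19.2
position: [0.5333, 0.1055, 0.2879]
ee_rot: [0.64, 0.768, 0.0, 0.002]
ft_force: [0.2, -0.5, -0.6]
grip_width: 0.999
clock: 19.7
position: [0.5395, 0.0669, 0.2856]
ee_rot: [0.64, 0.768, -0.001, 0.001]
ft_force: [-0.4, 0.1, -0.1]
grip_width: 0.999
[0.53948961 0.06693605 0.28561229] [[-0.1809, 0.9835, -0.0004], [0.9835, 0.1809, -0.0024], [-0.0023, -0.0009, -1.0]]
1736 0.17127660239433362 (0.5334682464599609, 0.10429144650697708) 0.018171053379774094 [0.53368812 0.10380595 0.1712766 ]
tool delta mm [ 37.61036918   1.07722401 129.52487106]
```

View pics/w7.png

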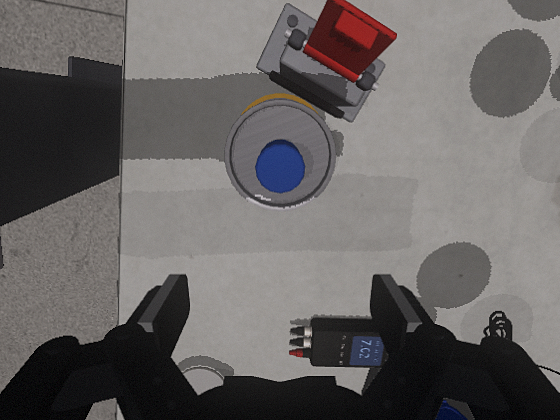

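Cap found at (0.534, 0.104) against ring (0.533, 0.105): about 1.4 mm off, and the keg is free. Now I shut the fingers, square up with the dock, and measure the flap.

```bash
python3 -m creep '[[0,0,0.1,0,0,0,255],[0,0,0.124,0,0,0,255],[0,0,0.124,0,0,0,255],[0,0,0.1,0,0,0,255],[0,0,0.048,0,0,0,255],[0,0,0,0,0,0,255],[0,0,0,0,0,0,255]]' 40
cat > fl.py <<'E'
from h import *
from workcell import *
import sys
ex=np.array([np.cos(np.radians(72)),np.sin(np.radians(72)),0]);ey=np.array([-ex[1],ex[0],0]);H0=np.array([.5329,.1049,0])
D=np.array([ex,ey,[0,0,1]])
def st():
    o=get_obs();T=Tof(o);print('t',round(o['clock'],2),'tcp dock mm',(D@(T[:3,3]-H0)*1000).round(1),'R in dock',(D@T[:3,:3]).round(3).tolist(),'ft dock',(D@o['ft_force']).round(1),'gw',round(o['grip_width'],3));return o,T
def cloud(name,nm=None):
    o,T=st();p,d=camera(name);
    if nm:cv2.imwrite(f'pics/{nm}.png',p)
    m=camera_model(name)
    if name=='wrist':M=T@m['mount']
    else:
        M=np.eye(4);M[:3,:3]=m['R'].T;M[:3,3]=-m['R'].T@m['t']
    ys,xs=np.nonzero(d>0);n=cv2.undistortPoints(np.float64(np.c_[xs,ys]).reshape(-1,1,2),m['camera_matrix'],np.array([m['k1'],0,0,0,0]))[:,0];z=d[ys,xs]
    Q=np.c_[n*z[:,None],z]@M[:3,:3].T+M[:3,3];h=cv2.cvtColor(p,cv2.COLOR_BGR2HSV)[ys,xs]
    return (Q-H0)@D.T*1000,h,xs,ys
def flap(name,nm=None):
    Q,h,xs,ys=cloud(name,nm)
    k=((h[:,0]<9)|(h[:,0]>171))&(h[:,1]>120)&(h[:,2]>40)&(abs(Q[:,1])<35)&(Q[:,0]>0)&(Q[:,0]<170)&(Q[:,2]>100)&(Q[:,2]<220)
    F=Q[k];print(name,len(F),'min',F.min(0).round(1),'max',F.max(0).round(1))
    for z in range(115,200,10):
        s=F[(F[:,2]>z)&(F[:,2]<z+10)]
        if len(s)>5:print(z+5,len(s),'x',np.percentile(s[:,0],[5,50,95]).round(1),'y',np.percentile(s[:,1],[5,95]).round(1))
    q=F[(F[:,2]>140)]
    if len(q)>20:
        print('angle est',np.degrees(np.arctan2(np.percentile(q[:,2],97)-127,88-q[q[:,2]>np.percentile(q[:,2],90)][:,0].mean())))
if __name__=='__main__':
    for n in sys.argv[1:]: flap(n,'f_'+n+str(get_obs()['clock']).replace('.','_'))
E
python3 fl.py wrist scene top
```

```text
clock: 20.45
position: [0.5398, 0.0665, 0.2861]
ee_rot: [0.809, 0.588, -0.001, 0.001]
ft_force: [0.3, 1.5, 0.1]
grip_width: -0.004
t 20.45 tcp dock mm [-34.4 -18.4 286.1] R in dock [[1.0, 0.001, -0.002], [0.001, -1.0, -0.001], [-0.002, 0.001, -1.0]] ft dock [1.5 0.1 0.1] gw -0.004
wrist 4134 min [ 82.3 -23.7 124.7] max [107.9  23.8 189.4]
130 647 x [82.7 85.8 88.6] y [-21.3  21.4]
140 463 x [88.7 90.6 92.1] y [-21.2  20.9]
150 530 x [92.3 93.8 95.5] y [-21.1  20.8]
160 394 x [95.1 96.4 98.2] y [-21.7  21.3]
170 285 x [ 98.4 100.3 102. ] y [-22.2  22.1]
180 903 x [ 93.2 104.  107.2] y [-21.4  21.2]
190 910 x [ 92.8  98.  106.9] y [-12.4  12.8]
angle est 97.09321209117466
t 20.5 tcp dock mm [-34.5 -18.4 286.2] R in dock [[1.0, 0.001, -0.002], [0.001, -1.0, -0.001], [-0.002, 0.001, -1.0]] ft dock [ 0.2  0.3 -0.2] gw 0.003
scene 72 min [ 86.3 -20.1 128.9] max [110.2  31.  189.3]
130 8 x [86.3 87.6 88.4] y [-16.2  22.7]
140 12 x [89.9 91.4 95.3] y [-1.7 28.8]
150 8 x [93.4 95.4 98.2] y [ 1.2 25.2]
180 11 x [100.  105.1 109. ] y [-9.6 24.8]
190 25 x [ 98.2 104.3 109.8] y [-6.7 20.7]
angle est 104.40950659902524
t 20.55 tcp dock mm [-34.6 -18.5 286.2] R in dock [[1.0, 0.001, -0.002], [0.001, -1.0, -0.001], [-0.002, 0.001, -1.0]] ft dock [0.6 0.9 0.5] gw -0.002
top 82 min [ 89.1 -13.1 138. ] max [107.8  24.7 189.8]
150 6 x [91.1 92.6 95.1] y [17.4 23.8]
160 10 x [93.3 95.2 97.6] y [11.8 23.9]
170 8 x [ 96.1  97.8 100.5] y [16.6 23.1]
180 26 x [ 94.9 102.4 107.6] y [-2.7 21.8]
190 30 x [ 93.2 100.8 106.3] y [-9.2 21.9]
angle est 103.10759425091243
```

```bash
python3 -m creep '[[0,0,0,20,-2,0,255],[0,0,0,36,-4,0,255],[0,0,0,36,-4,0,255],[0,0,0,36,-4,0,255],[0,0,0,32,-3,0,255],[0,0,0,16,-1.5,0,255],[0,0,0,4,0,0,255],[0,0,0,0,0,0,255]]'; python3 -m creep '[[0,0,0,0,0,12,255],[0,0,0,0,0,22,255],[0,0,0,0,0,22,255],[0,0,0,0,0,20,255],[0,0,0,0,0,14,255],[0,0,0,0,0,6,255],[0,0,0,0,0,0,255],[0,0,0,0,0,0,255]]'
python3 - <<'E'
from fl import *
st();p,d=camera('scene');q,e=camera('top');cv2.imwrite('pics/s8.png',np.hstack([cv2.resize(p[140:290,140:320],(480,400)),cv2.resize(q[140:260,160:310],(320,256))[:,:].copy() if 0 else cv2.resize(q[150:270,170:266],(320,400))]))
E
```

```text
clock: 21.4
position: [0.5783, 0.242, 0.2856]
ee_rot: [0.809, 0.587, -0.001, 0.001]
ft_force: [-0.4, 0.2, -0.4]
grip_width: 0.0
clock: 22.2
position: [0.5786, 0.2425, 0.1907]
ee_rot: [0.809, 0.587, 0.0, 0.001]
ft_force: [0.3, -0.1, -0.3]
grip_width: 0.001
t 22.2 tcp dock mm [145.   -0.9 190.7] R in dock [[1.0, -0.001, -0.002], [-0.001, -1.0, -0.002], [-0.002, 0.002, -1.0]] ft dock [-0.  -0.3 -0.3] gw 0.001
```

View pics/s8.png

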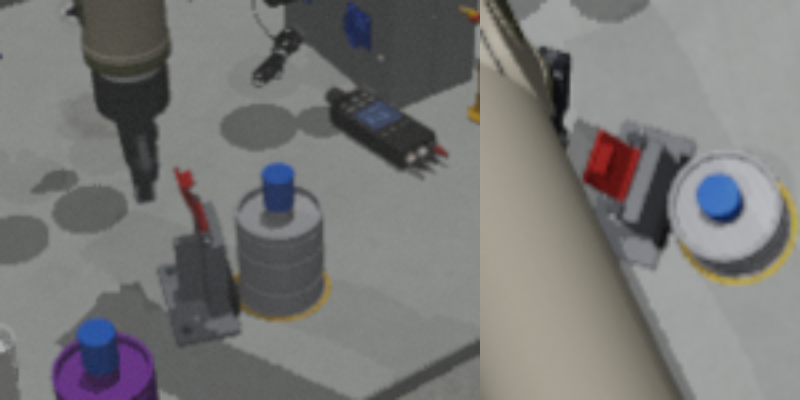

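```bash
python3 -m creep '[[0,0,0,-12,0,-2,255],[0,0,0,-12,0,-2.3,255],[0,0,0,-10,0,-3.5,255],[0,0,0,-10,0,-3.5,255],[0,0,0,-13,0,2,255],[0,0,0,-12.3,0,3.7,255],[0,0,0,-5.5,0,3.5,255],[0,0,0,-5.2,0,4,255]]'; python3 -m creep '[[0,0,0,0,0,0,255],[0,0,0,0,0,0,255]]'
python3 - <<'E'
from fl import *
st();p,d=camera('scene');q,e=camera('wrist');cv2.imwrite('pics/s9.png',np.hstack([cv2.resize(p[150:270,160:300],(466,400)),cv2.resize(q,(333,400))]))
E
```

```text
clock: 23.1
position: [0.5532, 0.1658, 0.1877]
ee_rot: [0.809, 0.587, -0.001, 0.001]
ft_force: [0.7, 0.3, 1.1]
grip_width: -0.003
clock: 23.3
position: [0.5532, 0.1667, 0.1878]
ee_rot: [0.809, 0.587, -0.001, 0.001]
ft_force: [0.2, 0.4, -0.3]
grip_width: -0.001
t 23.3 tcp dock mm [ 65.1  -0.2 187.8] R in dock [[1.0, -0.001, -0.003], [-0.001, -1.0, -0.001], [-0.003, 0.001, -1.0]] ft dock [ 0.4 -0.1 -0.3] gw -0.001
```

View pics/s9.png

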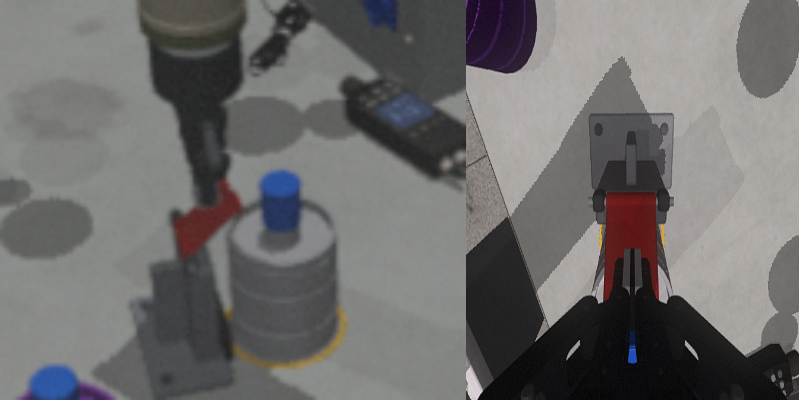

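```bash
python3 -m creep '[[0,0,0,-4.2,0,5,255],[0,0,0,-4.2,0,5,255],[0,0,0,-2.8,0,6,255],[0,0,0,-2.7,0,6,255],[0,0,0,-1.2,0,5,255],[0,0,0,-0.8,0,4,255],[0,0,0,0,0,0,255]]'; python3 -c "from fl import *;st()"; python3 -m creep '[[0,0,0,0,0,2,255],[0,0,0,0,0,0,255]]';python3 -c "from fl import *;st()"
```

```text
clock: 24.1
position: [0.5481, 0.1511, 0.1564]
ee_rot: [0.809, 0.587, -0.001, 0.001]
ft_force: [0.4, -0.8, 1.0]
grip_width: -0.0
t 24.1 tcp dock mm [ 48.6  -0.2 156.4] R in dock [[1.0, -0.001, -0.003], [-0.001, -1.0, -0.001], [-0.003, 0.001, -1.0]] ft dock [-0.6 -0.6  1. ] gw -0.0
clock: 24.3
position: [0.5484, 0.1514, 0.1551]
ee_rot: [0.809, 0.587, -0.001, 0.001]
ft_force: [-0.2, 0.2, -0.7]
grip_width: 0.0
t 24.3 tcp dock mm [ 49.   -0.4 155.1] R in dock [[1.0, -0.001, -0.002], [-0.001, -1.0, -0.001], [-0.002, 0.001, -1.0]] ft dock [ 0.2  0.2 -0.7] gw 0.0
```

Keep pressing in small steps until the force rises at the stop.

```bash
for i in 1; do python3 -m creep '[[0,0,0,0,0,1.5,255],[0,0,0,0,0,0,255]]';python3 -m creep '[[0,0,0,0,0,1,255],[0,0,0,0,0,0,255]]';python3 -m creep '[[0,0,0,0,0,1,255],[0,0,0,0,0,0,255]]'; done; python3 -c "from fl import *;st()"
```

```text
clock: 24.5
position: [0.5486, 0.1514, 0.1545]
ee_rot: [0.809, 0.587, -0.0, 0.001]
ft_force: [-3.8, -2.0, 7.7]
grip_width: 0.004
clock: 24.7
position: [0.5487, 0.1514, 0.1544]
ee_rot: [0.809, 0.587, -0.0, 0.001]
ft_force: [-7.6, -2.6, 13.6]
grip_width: -0.001
clock: 24.9
position: [0.5487, 0.1514, 0.1542]
ee_rot: [0.809, 0.587, 0.0, 0.001]
ft_force: [-9.3, -3.6, 21.0]
grip_width: -0.0
t 24.9 tcp dock mm [ 49.1  -0.7 154.2] R in dock [[1.0, -0.001, -0.002], [-0.001, -1.0, -0.002], [-0.002, 0.002, -1.0]] ft dock [-6.2  7.7 21. ] gw -0.0
```

```bash
python3 -m creep '[[0,0,0,0,0,-5,255],[0,0,0,0,0,-15,255],[0,0,0,0,0,-25,255],[0,0,0,0,0,-30,255],[0,0,0,0,0,-30,255],[0,0,0,0,0,-15,255],[0,0,0,0,0,0,255]]'; python3 -m creep '[[0,0,0,-30,0,-20,255],[0,0,0,-40,0,0,255],[0,0,0,-40,0,0,255],[0,0,0,-30,0,0,255],[0,0,0,0,0,0,255],[0,0,0,0,0,0,255],[0,0,0,0,0,0,255]]'
python3 - <<'E'
from fl import *
Q,h,xs,ys=cloud('wrist','end_w')
k=((h[:,0]<9)|(h[:,0]>171))&(h[:,1]>120)&(h[:,2]>40)&(abs(Q[:,1])<35)&(Q[:,0]>0)&(Q[:,0]<110)&(Q[:,2]>80);F=Q[k];print('flap',len(F),F.min(0).round(1),F.max(0).round(1))
g=F[abs(F[:,1])<20];g=g[(g[:,0]>32)&(g[:,0]<80)];A=np.polyfit(g[:,0],g[:,2],1);print('slope rad',-A[0],'z at x=26,88',np.polyval(A,[26,88]))
R=np.hypot(Q[:,0],Q[:,1]);b=(h[:,0]>100)&(h[:,0]<125)&(h[:,1]>120)&(R<30)&(abs(Q[:,2]-171)<5);c=cv2.minEnclosingCircle(Q[b][:,:2].astype(np.float32));print('cap',b.sum(),c,Q[b].mean(0),np.percentile(Q[b][:,2],[5,95]))
w=(R>30)&(R<60)&(Q[:,2]>113)&(Q[:,2]<125)&~k&(h[:,1]<60);P=Q[w];A=np.c_[P[:,:2],np.ones(len(P))];q=np.linalg.lstsq(A,(P[:,:2]**2).sum(1),rcond=None)[0];print('rim',q[:2]/2,len(P));print('rim plane',np.linalg.lstsq(A,P[:,2],rcond=None)[0])
p,d=camera('scene');q,e=camera('wrist');cv2.imwrite('pics/s10.png',np.hstack([cv2.resize(p[150:270,160:300],(400,343)),cv2.resize(q,(400,343))]))
E
```

```text
clock: 25.6
position: [0.5493, 0.152, 0.2741]
ee_rot: [0.809, 0.587, 0.001, 0.002]
ft_force: [0.2, -1.0, -0.0]
grip_width: -0.002
clock: 26.3
position: [0.5049, 0.0198, 0.2911]
ee_rot: [0.809, 0.588, -0.001, 0.001]
ft_force: [0.4, 0.1, -0.0]
grip_width: 0.0
t 26.3 tcp dock mm [-89.6   0.4 291.1] R in dock [[1.0, 0.0, -0.003], [0.0, -1.0, -0.0], [-0.003, 0.0, -1.0]] ft dock [ 0.2 -0.4 -0. ] gw 0.0
flap 3760 [ 26.5 -24.  125.4] [ 69.5  24.  131.2]
slope rad -0.003457047977425619 z at x=26,88 [128.60318784 128.81752481]
cap 2179 ((-0.557402491569519, -0.8873676657676697), 18.343942642211914) [ -0.18202276  -0.88636164 171.12566181] [169.77877815 172.33186064]
rim [-0.61427733 -0.96811984] 1916
rim plane [-2.23046886e-03  1.88686986e-03  1.18611252e+02]
```

View pics/s10.png

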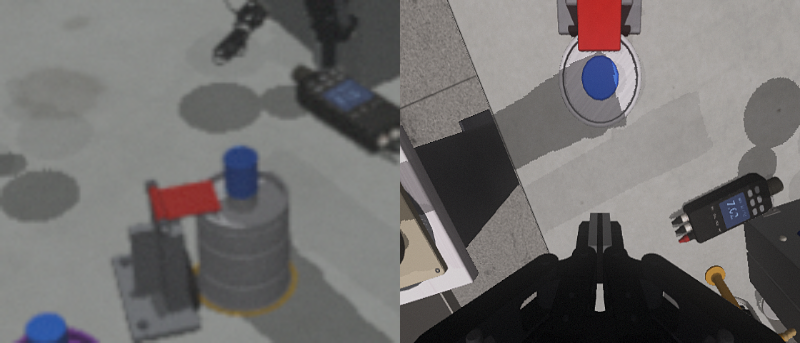

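The flap lies flat over the rim (red, at (187,200) in the left half). The keg is upright and centred to about 1 mm, and the arm is clear.

```bash
python3 -c "from workcell import *;print(hand_in())"
```

```text
the job is handed in; nothing more can be done
None
```

The keg stands in the middle of the ring, released, and the dock's red flap is shut over its rim. I handed the job in at about 26 s of the 72 s; `hand_in()` gave no verdict.

**Walk:** I gripped the keg by its cap and walked it in four swings on its bottom rim: away, near, away, near. Each lean was about 23° and each swing moved it about 40 mm. By the arm's own pose readings the low edge of the rim stayed within 1 mm of the worktop wherever I checked. The two checks after leaning it near and away again met the judged distances: about 40 mm from the start, and under 100 mm from the ring.

**Flap:** I released the keg, then pushed the flap over from behind with shut fingers and pressed it until it met a hard stop.

**Last checks (wrist camera):**

| What | Measured |
|---|---|
| Keg centre from the ring's centre | about 1.1 mm |
| Keg tilt (from the rim) | 0.003 rad |
| Flap angle | about 0.003 rad off level |
| Flap height at its tip | about 129 mm |

- **Robot at hand-in:** it was clear and touched nothing.
- **Bystanders:** I saw none of them move, but I did not measure them again at the end.
- **Disagreements:** the cameras placed the same points 2 to 3 mm apart, so I used the wrist camera throughout. Setting the keg upright after the first two swings gave short force peaks of about 37 and 51 N at the wrist, below the 120 N limit. I slowed the last rows of the later ones.

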